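Find the stamped weight set and push it to the dispatch line

TASK

One of the two wooden weight boxes by the metal rail has a stamp on its underside and must go off for calibration: check first the left and then the right box by pushing its near end so that it tips up steeply (about 60 degrees) on its far edge against the rail, underside facing you, and let each back down flat. Then push the stamped box sideways along the rail until it lies centred on the paper tape line, flat and square by the rail, and leave the other box where it stood. Push with the fingers only: do not grip, lift or topple a box, and leave the small things round about alone.

Things in the scene. Friction and masses are not known exactly. Their poses are not given: they have to be found in the camera images.
- box_a: Shut wooden box of weights, twin of box_b: 165 mm long (away from the robot), 85 mm wide (along the rail), 55 mm high, 0.3 to 0.5 kg, flat upright sides, lid fixed; brass tab 3 mm proud on its right side. It balances on its far edge at about 70 degrees. Origin: centre of underside; z up, -y to the rail, x along the rail to the left. May stand left or right.
- box_b: The other weight box, same shape, size, origin and axes as box_a.
- stamp (a point): Centre of the stamp on the underside of the stamped box (box_a): two white rings, each 67 mm across with a diagonal cross inside, one behind the other along the box; hidden while the box lies flat. The other box's underside is plain wood.
- heel_a (a point): Middle of box_a's far bottom edge (by the rail, on which it tips). To tip: press the near end, about half its height up, lightly (8 N) against the rail, then move the fingertip up and over in an arc about this edge; the end rides up with the finger. Pushing only straight in jams. The edge creeps back from the rail by up to 15 mm; drawn back along the arc, the finger lets the box down.
- heel_b (a point): Middle of box_b's far bottom edge (the edge by the rail, on which it tips).
- rail: Fixed aluminium stop strip behind the boxes, 500 long, 22 deep, 8 mm high, along the back of a fixed grey board (500 along y, 210 mm in front of the strip, 5 mm thick) on which the boxes lie. Origin: on the board's top, middle of the strip's front edge; x away from the robot, y along it to the left. Boxes start 2 to 12 mm in front of it, nearly square. A box pushed on its near end slides up to the rail (3 to 4 N) and stops there.
- line: Dispatch line: fixed strip of paper tape flat on the board, 19 mm wide, 205 mm long, running from the rail towards the robot at right angles to it, between the two boxes. Origin: at the rail's front edge, on the strip's centre line; axes as the rail's.
- dropper: Bystander: amber dropper bottle with red rubber top, 37 mm wide, 96 mm high, behind the rail. Origin: centre of its foot.
- beaker: Bystander: small glass beaker, 49 mm wide, 59 mm high, behind the rail. Origin: centre of its foot.
- tape: Bystander: roll of tape lying flat, 68 mm across, 18 mm high, to the left. Origin: centre of its underside.
- marker: Bystander: felt marker lying on the bench, 133 mm long, 17 mm thick, to the right. Origin: under its middle.
Not all that is in view belongs to the job. What is shaped like the box_a but green or purple is not meant.

How it is judged:
On the way, in this order (a step that is already met when the one before it is completed fails the run):
1. the left box is tipped up steeply on its far edge (46 degrees or more) (((angle between box_a's own z axis and vertical above 0.8 rad and y of box_a in the frame of line above 0.09 m) or (angle between box_b's own z axis and vertical above 0.8 rad and y of box_b in the frame of line above 0.09 m))), for 0.2 s.
2. with the left box flat again, the right box is tipped up steeply (46 degrees or more) (((angle between box_a's own z axis and vertical above 0.8 rad and y of box_a in the frame of line below -0.09 m and angle between box_b's own z axis and vertical below 0.06 rad) or (angle between box_b's own z axis and vertical above 0.8 rad and y of box_b in the frame of line below -0.09 m and angle between box_a's own z axis and vertical below 0.06 rad))), for 0.2 s.
3. the stamped box lies flat and square by the rail, centred on the tape line (y of box_a in the frame of line between -0.02 and 0.02 m and x of heel_a in the frame of rail above -0.04 m and angle between the y axis of box_a and the x axis of rail, either way round below 0.2 rad and angle between box_a's own z axis and vertical below 0.06 rad and linear speed of box_a below 0.01 m/s), for 0.2 s.
At the end, for the whole second after the job is handed in: The stamped box lies flat and at rest with its middle within 20 mm of the tape's centre line, its far edge within 40 mm of the rail and within 11 degrees of square to it; the other box lies flat and at rest within 60 mm of where it started (all of step 3 and angle between box_b's own z axis and vertical below 0.06 rad and distance of box_b from where it was at the start of the episode below 0.06 m and linear speed of box_b below 0.01 m/s); the robot touches nothing.
It fails at once if a box is lifted: its far bottom edge leaves the board by 25 mm (height (world z) of any of heel_a, heel_b above 0.03 m).
It fails at once if a box is toppled over (tilted more than 83 degrees) (angle between any of box_a, box_b's own z axis and vertical above 1.45 rad).
It fails at once if a bystander is moved more than 25 mm (distance of any of dropper, beaker, tape, marker from where it was at the start of the episode above 0.025 m).
It also fails if it takes over 72 s, if anything falls off the work surface, if the arm or the gripper's body presses on something with over 40 N, if the wrist force passes 120 N, or if a joint passes its speed limit or range.

ROBOT

A 7-joint arm with a two-finger parallel gripper is mounted at the origin on a cart in front of the work surface, level with it; the furniture and walls round the work are solid. World frame = base frame: x ahead of the robot, y to its left, z up, the work surface at z = 0. Lengths are in m, angles in rad, forces in N, time in s.
With the tool pointing down it reaches from about 0.4 to 0.875 m from the base axis. Payload 19.3 kg.
Tool frame: the origin (TCP) lies at the very end of the fingers, on their centre line; the grasp point (between the pads) lies 19 mm behind it; z points along the fingers, y is the line along which they close (so a half turn about z gives the same grasp; the last joint's range is limited). The gripper opens to 85 mm and grips with 20 to 120 N. Pads are 22 mm wide; open, the fingers measure 114 mm over their backs; the gripper's body (76 mm by 85 mm) begins 54 mm behind the grasp point. The pads swing forward as they close: fully open they stand 13 mm farther back than shut.
Start: joints at [1.142, 0.521, -0.036, 1.599, 0.021, 1.021, -0.113], TCP at [0.219, -0.585, 0.231] pointing down, gripper open.
Joint ranges: [-2.91, 2.91], [-0.3, 2.13], [-1.5, 1.42], [0.17, 2.43], [-1.26, 4.41], [0.16, 1.93], [-2.52, 2.52]. Speed limits (rad/s): [1.89, 1.89, 2.39, 2.39, 3.01, 3.01, 3.01].

INTERFACE

Orientations are given as [roll, pitch, yaw] about the fixed x, y, z axes, in that order (R = Rz(yaw) Ry(pitch) Rx(roll)).
In Python, from workcell import bot gives the robot as it stands.
- The arm moves only by the tool carry_out, never from a script. Its argument "rows" is a list that holds one entry, the list of rows, each a list of 4 numbers: the shift along the tool's x, y, z in m, then the turn about the tool's z in degrees. In form: [[[x, y, z, twist], ...]]. A call has 1 to 12 rows; each row is the pose to reach, as a shift and turn from the pose commanded when the call began, along the tool's axes at that moment; what a row does not reach only later rows make up. A row lasts 1/12 s, in which the tool goes at most 41.7 mm and 7.16 degrees, less where a joint would pass 70% of its speed; a pose out of reach is approached as far as the arm can. A call with a gripper value outside its range is refused whole. "grip" is the finger opening in m, from 0 to 0.0854, set as the call begins (left out, the last holds). The fingers move at their own pace and stop on an object; "grip_force" is the grip in N (left out, the last holds). Time passes only in rows, so rows that repeat a pose let the fingers close. It gives the time, the measured TCP pose, the force, the opening and the grip force at its end, in the units of the state.
- bot.observe(): the state, without advancing time (a new reading comes with each control period).
- bot.grab_frame(name): name is "scene" or "top" or "wrist"; returns a dict with "pixels" (420x560x3 uint8, red, green, blue), "K" (3x3 intrinsics, pixels), "pose" (4x4, takes a point from camera to world coordinates). Camera axes: x right, y down, z forward; pixel columns grow to the right and rows downward; lengths in m; the calibration is good to about 2 mm. A picture is of the moment at which its call begins. There is no depth.
- bot.job_done(): hands the job in; it is judged then, once.
Trained networks look in a picture, given as the dict that the camera call returned (one of the last four; its "shot" number tells which), for a name from the list of things; names that differ only in an ending like _2 or _b are one class to them, and where a whole thing is asked for, a point or a joint stands for the part that bears it (a point fixed in the world has none). Each returns a list of dicts, best first, with "conf" (0 to 1); they miss things now and then, are a little off and sometimes report something else, mostly with a low value. They report only what shows in the picture. A call takes as long as a camera call. They do not tell look-alikes from the thing itself.
- bot.look_for(picture, label): "position" ([column, row] in pixels, amid what is visible of it).
- bot.regions_of(picture, label): "region" (420x560 bool, what is visible of it) and "position" ([column, row] in pixels, amid what is visible of it).
- bot.spot_point(picture, label): "position" ([column, row] in pixels: a listed point, or the origin of a listed thing).
The state is a dict: "clock": time; "qpos": joint angles; "qd": joint speeds; "joint_efforts": joint torques, N m; "position": TCP position; "tool_rot": TCP orientation; "force": force on the tool from outside, world axes, zero at the start; "moment": the same for the moment, N m; "grip_width": finger opening in m; "finger_force": force on a finger pad.
Only numpy, scipy, OpenCV 4.12 (cv2) and the standard library are available. Lean on these libraries where they do the work, as an engineer would, in place of code of your own. Each camera call takes 0.05 s, during which the arm holds its last target. There are 200 camera calls.

## Working session

There is one attempt and no reset: what is moved stays moved. The work goes in short steps, Python scripts to look and compute and a tool call to move; the robot and the scene stay as the last step left them, time stands still between calls to the robot, and variables do not carry over. Pictures are saved under pics/ and viewed, at most 10 in all, crops included, and the job is handed in when it is done.

Besides the shell and the picture viewer there is one more tool, called after "Request:" in YAML: its name, and indented under it one key for each argument. carry_out: Moves the arm, as the interface text tells. Its arguments: {"type":"object","properties":{"rows":{"type":"array","items":{"type":"array","items":{"type":"array","items":{"type":"number"}}}},"grip":{"type":"number"},"grip_force":{"type":"number"}},"required":["rows"]}

```bash
mkdir -p pics; cat > h.py <<'E'
import numpy as np, cv2
from workcell import bot
def ray(f,p,z):
    d=f["pose"][:3,:3]@np.linalg.inv(f["K"])@np.array([p[0],p[1],1.]); o=f["pose"][:3,3]
    return (o+d*(z-o[2])/d[2]).round(4)
def save(f,n): cv2.imwrite("pics/"+n,cv2.cvtColor(f["pixels"],cv2.COLOR_RGB2BGR))
E
python3 - <<'E'
from h import *
s=bot.observe(); print({k:np.round(v,3).tolist() for k,v in s.items()})
for c in("scene","top"):
    f=bot.grab_frame(c); save(f,c+"0.png"); print(c,f["pose"][:3,3].round(3))
    for l in("box_a","rail","line","heel_a","dropper","beaker","tape","marker"):
        z=0.005 if l in("box_a","rail","line","heel_a") else 0
        for r in bot.spot_point(f,l)[:4]: print(l,np.round(r["position"],1),round(r["conf"],2),ray(f,r["position"],z))
E
```

```text
{'clock': 0.0, 'qpos': [1.142, 0.522, -0.036, 1.6, 0.021, 1.021, -0.113], 'qd': [-0.0, -0.001, 0.001, -0.002, 0.002, 0.0, 0.0], 'joint_efforts': [0.001, -92.71, 1.981, -36.993, 0.018, 0.008, -0.0], 'position': [0.219, -0.585, 0.231], 'tool_rot': [-3.14, 0.0, 0.359], 'force': [-0.183, 0.436, 0.03], 'moment': [-0.021, 0.005, 0.009], 'finger_force': 0.0, 'grip_width': 0.085}
scene [-0.281  1.121  0.753]
box_a [273.4 227.8] 0.95 [0.5046 0.2244 0.005 ]
box_a [329.3 197.9] 0.93 [ 0.4778 -0.0877  0.005 ]
box_a [212.3 260.3] 0.78 [0.528 0.488 0.005]
box_a [165.7 305.2] 0.62 [0.4742 0.7008 0.005 ]
rail [286.8 200.2] 0.95 [0.5975 0.0349 0.005 ]
line [286.  205.3] 0.59 [0.5735 0.0694 0.005 ]
heel_a [259.6 217.3] 0.82 [0.5912 0.2015 0.005 ]
heel_a [215.7 246.9] 0.77 [0.5741 0.4322 0.005 ]
heel_a [156.9 331.6] 0.71 [0.4135 0.7711 0.005 ]
heel_a [313.2 187.7] 0.66 [ 0.5815 -0.1217  0.005 ]
dropper [261.3 198.7] 0.52 [0.6909 0.0825 0.    ]
beaker [277.4 193.7] 0.61 [0.669  0.0081 0.    ]
tape [259.6 276. ] 0.61 [0.3669 0.4471 0.    ]
marker [379.3 181.3] 0.4 [ 0.4003 -0.3632  0.    ]
top [0.349 0.174 1.552]
box_a [271.4 224.3] 0.84 [0.5081 0.2108 0.005 ]
box_a [351.5 229.7] 0.79 [ 0.4958 -0.1     0.005 ]
box_a [145.7 227.2] 0.74 [0.4833 0.6969 0.005 ]
box_a [267.  222.9] 0.33 [0.5131 0.228  0.005 ]
rail [316.2 206.3] 0.79 [0.5836 0.0382 0.005 ]
line [310.3 209.5] 0.59 [0.5703 0.061  0.005 ]
heel_a [131.1 241.8] 0.85 [0.4253 0.7491 0.005 ]
heel_a [220.3 199.1] 0.61 [0.6015 0.4135 0.005 ]
heel_a [351.3 211.4] 0.58 [ 0.5673 -0.0989  0.005 ]
heel_a [274.1 200.7] 0.56 [0.6011 0.2031 0.005 ]
dropper [306.8 181.8] 0.56 [0.681  0.0765 0.    ]
beaker [323.  184.5] 0.46 [ 0.672   0.0124 -0.    ]
tape [213.1 258.6] 0.75 [0.3698 0.431  0.    ]
tape [273.2 202.5] 0.75 [0.5947 0.2065 0.    ]
marker [416.6 255.8] 0.69 [ 0.4023 -0.3524  0.    ]
```

View pics/top0.png

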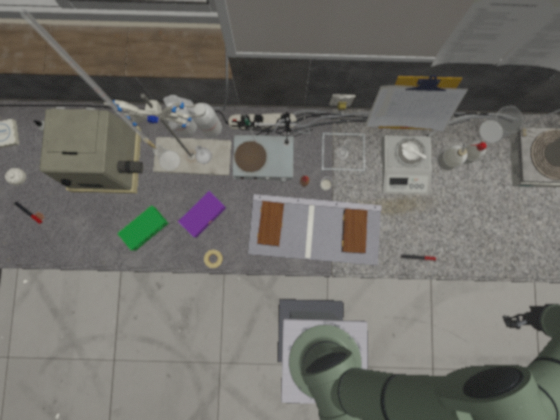

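View pics/scene0.png

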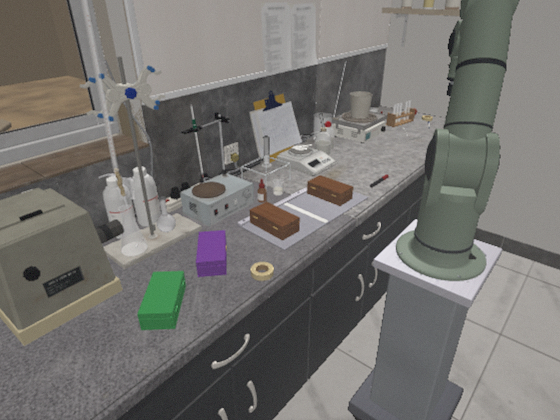

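The top view shows four lookalikes: left wooden box (271,224), right wooden box (354,231), purple box (202,214) and green box (143,228). The two wooden ones on the grey board are meant. The tape line is at (310,231), dropper (305,181), beaker (325,185), tape roll (213,259) and marker (417,257).

```bash
python3 - <<'E'
from h import *
f=bot.grab_frame("top")
im=f["pixels"]; 
c=cv2.cvtColor(cv2.resize(im[170:275,235:395],None,fx=5,fy=5,interpolation=cv2.INTER_CUBIC),cv2.COLOR_RGB2BGR); cv2.imwrite("pics/crop.png",c)
hsv=cv2.cvtColor(im,cv2.COLOR_RGB2HSV)
r,g,b=[im[...,i].astype(int) for i in range(3)]
m=((r-b>25)).astype(np.uint8); m[:195]=0;m[265:]=0;m[:,:252]=0;m[:,385:]=0
n,l,st,ce=cv2.connectedComponentsWithStats(m)
for i in range(1,n):
    if st[i,4]>300:
        ys,xs=np.where(l==i); R=cv2.minAreaRect(np.float32(np.c_[xs,ys]));P=np.array([ray(f,p,.06)for p in cv2.boxPoints(R)])
        print("box",R,"\n",P.tolist(),P.mean(0))
w=((im.min(2)>170)).astype(np.uint8);w[:195]=0;w[265:]=0;w[:,:290]=0;w[:,330:]=0
ys,xs=np.where(w); R=cv2.minAreaRect(np.float32(np.c_[xs,ys]));print("line",R,[ray(f,p,.005).tolist() for p in cv2.boxPoints(R)])
for lab in("rail","line"):
  for q in bot.regions_of(f,lab)[:1]:
    ys,xs=np.where(q["region"]);R=cv2.minAreaRect(np.float32(np.c_[xs,ys]));print(lab,q["conf"],R,[ray(f,p,.013 if lab=="rail" else .005).tolist() for p in cv2.boxPoints(R)])
E
```

```text
box ((270.2169189453125, 223.0260467529297), (23.630468368530273, 43.368858337402344), 6.842772960662842) 
 [[0.4305, 0.2649, 0.06], [0.5931, 0.2512, 0.06], [0.5848, 0.1625, 0.06], [0.4225, 0.1774, 0.06]] [0.507725 0.214    0.06    ]
box ((354.2811584472656, 230.4712371826172), (23.78098487854004, 43.28539276123047), 2.2906100749969482) 
 [[0.4079, -0.0537, 0.06], [0.5702, -0.0589, 0.06], [0.5691, -0.1483, 0.06], [0.4069, -0.1418, 0.06]] [ 0.488525 -0.100675  0.06    ]
line ((309.24859619140625, 231.39120483398438), (4.894573211669922, 51.241416931152344), 4.969740390777588) [[0.3867, 0.0796, 0.005], [0.5853, 0.0662, 0.005], [0.5842, 0.0472, 0.005], [0.3856, 0.0608, 0.005]]
rail 0.71 ((314.9405822753906, 229.54144287109375), (130.2120819091797, 61.54057312011719), 5.37099552154541) [[0.3904, 0.2994, 0.013], [0.6286, 0.2861, 0.013], [0.5947, -0.2191, 0.013], [0.3579, -0.196, 0.013]]
line 0.72 ((308.8450012207031, 231.9520721435547), (5.813725471496582, 52.226226806640625), 4.184916019439697) [[0.3826, 0.0816, 0.005], [0.5851, 0.0708, 0.005], [0.584, 0.0482, 0.005], [0.3816, 0.0593, 0.005]]
```

View pics/crop.png

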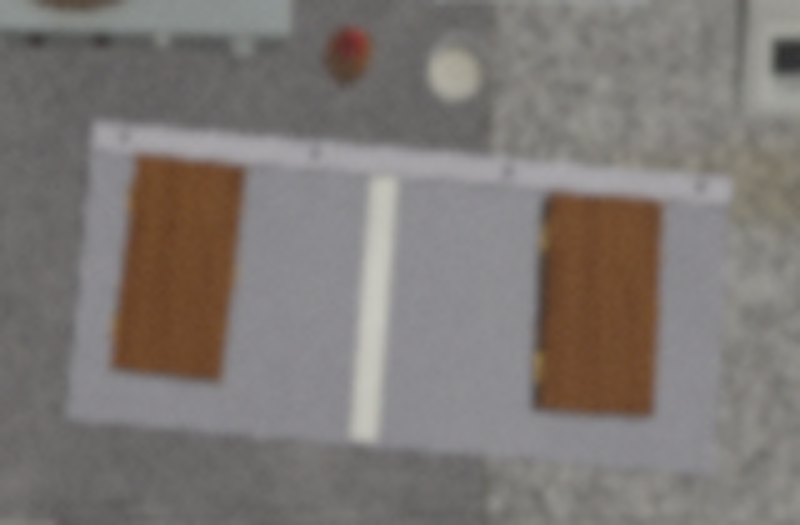

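The close crop shows two brown wooden boxes on the grey board, each with brass hinges on its left side. The rail runs behind them, with yaw about -0.067 rad, and the tape line is between them. Their sizes and gaps match the description, so I choose these two. In the rail frame the boxes are at y≈+0.15 and -0.165. I'll start moving.

Request:
carry_out:
  rows:
    - [[0.316,-0.186,0,24],[0.316,-0.186,0,24],[0.316,-0.186,0,24],[0.316,-0.186,0,24],[0.316,-0.186,0,24],[0.316,-0.186,0,24],[0.316,-0.186,0,24],[0.316,-0.186,0,24],[0.468,-0.449,0,24.4],[0.468,-0.449,0,24.4],[0.468,-0.449,0,24.4],[0.468,-0.449,0,24.4]]
  grip: 0

```text
clock: 2.05
position: [0.4633, -0.164, 0.2315]
tool_rot: [3.141, -0.0, -0.067]
force: [1.6, -1.1, 0.0]
grip_width: -0.0006
finger_force: 0.0
```

```bash
cat >> h.py <<'E'
RY=-0.067; O=np.array([.587,.059])
RX=np.array([np.cos(RY),np.sin(RY)]); RYV=np.array([-np.sin(RY),np.cos(RY)])
def w2r(p): d=np.array(p)[:2]-O; return np.array([d@RX,d@RYV]).round(4)
def r2w(x,y): return O+x*RX+y*RYV
from scipy.spatial.transform import Rotation as Rot
def delta(w,s=None):
    s=s or bot.observe(); return (Rot.from_euler("xyz",s["tool_rot"]).as_matrix().T@(np.array(w)-s["position"])).round(3)
def st():
    s=bot.observe(); print(round(s["clock"],2),"p",np.round(s["position"],4),"rail",w2r(s["position"]),"rot",np.round(s["tool_rot"],3),"F",np.round(s["force"],1),"q",np.round(s["qpos"],2)); return s
E
python3 - <<'E'
from h import *
st()
for w in [(0.5,0,.231),(*r2w(-.205,.149),.231),(*r2w(-.205,.149),.0325)]: print(np.round(w,3),delta(w))
E
```

```text
2.05 p [ 0.4633 -0.164   0.2315] rail [-0.1085 -0.2307] rot [ 3.141 -0.    -0.067] F [ 1.6 -1.1  0. ] q [ 0.28  0.31 -0.08  1.94  0.03  0.89 -1.45]
[0.5   0.    0.231] [ 0.026 -0.166  0.   ]
[0.392 0.221 0.231] [-0.097 -0.38   0.   ]
[0.392 0.221 0.032] [-0.097 -0.38   0.199]
```

Request:
carry_out:
  rows:
    - [[0.02,-0.166,0,0],[0.02,-0.166,0,0],[0.02,-0.166,0,0],[0.02,-0.166,0,0],[-0.097,-0.38,0,0],[-0.097,-0.38,0,0],[-0.097,-0.38,0,0],[-0.097,-0.38,0,0],[-0.097,-0.38,0,0],[-0.097,-0.38,0,0],[-0.097,-0.38,0.03,0],[-0.097,-0.38,0.07,0]]

```text
clock: 3.05
position: [0.3926, 0.2228, 0.1628]
tool_rot: [-3.137, -0.005, -0.064]
force: [3.1, 0.6, -1.1]
grip_width: 0.0001
finger_force: 0.0
```

Request:
carry_out:
  rows:
    - [[0,0,0.02,0],[0,0,0.04,0],[0,0,0.06,0],[0,0,0.08,0],[0,0,0.08,0],[0,0,0.08,0]]

```text
clock: 3.55
position: [0.3915, 0.2196, 0.0811]
tool_rot: [3.141, 0.001, -0.067]
force: [0.4, -0.4, 1.2]
grip_width: 0.0003
finger_force: 0.0
```

```bash
python3 - <<'E'
from h import *
st();f=bot.grab_frame("wrist");save(f,"w1.png")
E
```

```text
3.55 p [0.3915 0.2196 0.0811] rail [-0.2058  0.1472] rot [ 3.141e+00  1.000e-03 -6.700e-02] F [ 0.4 -0.4  1.2] q [-0.5   0.51 -0.19  2.16  0.19  0.49 -2.47]
```

View pics/w1.png

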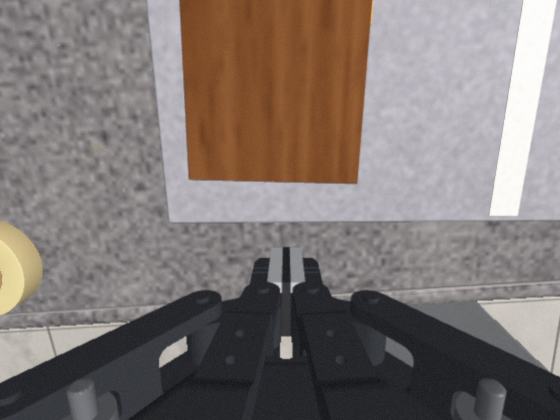

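The wrist view shows the left box's near edge at columns 188–358 (row 182). The closed fingers are at column 286, a few mm right of the box's middle, and nothing is in the way.

```bash
python3 - <<'E'
from h import *
f=bot.grab_frame("wrist")
for p in [(188,181),(358,183),(183,20),(368,20)]: print(ray(f,p,.06),w2r(ray(f,p,.06)))
for p in [(491,216),(518,216),(525,20),(549,20),(170,222)]: print(ray(f,p,.005),w2r(ray(f,p,.005)))
for z in(.0325,): print(delta((*r2w(-.205,.151),z)))
E
```

```text
[0.4305 0.2663 0.06  ] [-0.17    0.1964]
[0.4237 0.1816 0.06  ] [-0.1711  0.1114]
[0.5024 0.2581 0.06  ] [-0.0977  0.193 ]
[0.4968 0.1763 0.06  ] [-0.0979  0.111 ]
[0.3835 0.0795 0.005 ] [-0.2044  0.0068]
[0.3823 0.061  0.005 ] [-0.2044 -0.0117]
[0.5039 0.0704 0.005 ] [-0.0837  0.0058]
[0.503  0.0562 0.005 ] [-0.0836 -0.0084]
[0.3943 0.2999 0.005 ] [-0.2084  0.2275]
[ 0.    -0.003  0.05 ]
```

Request:
carry_out:
  rows:
    - [[0,-0.006,0.03,0],[0,-0.006,0.049,0],[0,-0.006,0.049,0],[0.012,-0.006,0.049,0],[0.018,-0.006,0.049,0],[0.022,-0.006,0.049,0],[0.025,-0.006,0.049,0],[0.028,-0.006,0.049,0],[0.03,-0.006,0.049,0],[0.03,-0.006,0.049,0]]

```text
clock: 4.48
position: [0.4217, 0.2235, 0.0325]
tool_rot: [3.141, 0.001, -0.067]
force: [-4.6, -1.1, 3.5]
grip_width: 0.0
finger_force: 2.3
```

```bash
python3 - <<'E'
from h import *
st()
E
```

```text
4.48 p [0.4217 0.2235 0.0325] rail [-0.1759  0.1531] rot [ 3.141e+00  1.000e-03 -6.700e-02] F [-4.6 -1.1  3.5] q [-0.51  0.63 -0.13  2.11  0.2   0.41 -2.44]
```

Request:
carry_out:
  rows:
    - [[0.001,0,0,0],[0.002,0,0,0],[0.002,0,0,0]]

```text
clock: 4.73
position: [0.4219, 0.2233, 0.0323]
tool_rot: [3.14, 0.004, -0.066]
force: [-16.6, 0.7, 10.7]
grip_width: -0.0
finger_force: 8.2
```

```bash
python3 - <<'E'
from h import *
st()
E
```

```text
4.73 p [0.4219 0.2233 0.0323] rail [-0.1757  0.1529] rot [ 3.14   0.004 -0.066] F [-16.6   0.7  10.7] q [-0.51  0.63 -0.14  2.11  0.2   0.42 -2.43]
```

```bash
cat >> h.py <<'E'
def arc(th0,th1,n,b=.0273,n0=.0015,n1=.0015,a=.165):
    # commanded shifts (tool x, z) along arc from th0 to th1, normal bias n0->n1
    P=lambda t,k: np.array([-a*np.cos(t)+b*np.sin(t)+k*np.cos(t), -(a*np.sin(t)+b*np.cos(t)-k*np.sin(t))])
    T=np.radians(np.linspace(th0,th1,n+1)); K=[n0]+[n1]*n
    return [[*(P(t,k)-P(T[0],n0)).round(4).tolist()] for t,k in zip(T[1:],K[1:])]
E
python3 - <<'E'
from h import *
print([[x,0,z,0] for x,z in arc(0,26,12,n0=.002,n1=.0015)])
E
```

```text
[[0.0006, 0, -0.0062, 0], [0.002, 0, -0.0123, 0], [0.0036, 0, -0.0183, 0], [0.0055, 0, -0.0243, 0], [0.0075, 0, -0.0302, 0], [0.0098, 0, -0.0361, 0], [0.0123, 0, -0.0418, 0], [0.0151, 0, -0.0475, 0], [0.018, 0, -0.053, 0], [0.0211, 0, -0.0584, 0], [0.0245, 0, -0.0637, 0], [0.028, 0, -0.0689, 0]]
```

Request:
carry_out:
  rows:
    - [[0.0006,0,-0.0062,0],[0.002,0,-0.0123,0],[0.0036,0,-0.0183,0],[0.0055,0,-0.0243,0],[0.0075,0,-0.0302,0],[0.0098,0,-0.0361,0],[0.0123,0,-0.0418,0],[0.0151,0,-0.0475,0],[0.018,0,-0.053,0],[0.0211,0,-0.0584,0],[0.0245,0,-0.0637,0],[0.028,0,-0.0689,0]]

```text
clock: 5.73
position: [0.449, 0.2208, 0.101]
tool_rot: [3.138, 0.006, -0.066]
force: [-20.1, -3.7, 12.2]
grip_width: 0.0001
finger_force: 11.7
```

```bash
python3 - <<'E'
from h import *
st();f=bot.grab_frame("scene")
c=cv2.resize(f["pixels"][130:300,170:400],None,fx=3,fy=3); cv2.imwrite("pics/s1.png",c[...,::-1])
print([[x,0,z,0] for x,z in arc(26,47,10)])
E
```

```text
5.73 p [0.449  0.2208 0.101 ] rail [-0.1485  0.1522] rot [ 3.138  0.006 -0.066] F [-20.1  -3.7  12.2] q [-0.44  0.53 -0.18  2.02  0.15  0.61 -2.36]
[[0.0036, 0, -0.0049, 0], [0.0074, 0, -0.0096, 0], [0.0114, 0, -0.0142, 0], [0.0155, 0, -0.0187, 0], [0.0198, 0, -0.023, 0], [0.0242, 0, -0.0271, 0], [0.0288, 0, -0.0311, 0], [0.0336, 0, -0.0349, 0], [0.0384, 0, -0.0385, 0], [0.0434, 0, -0.042, 0]]
```

View pics/s1.png

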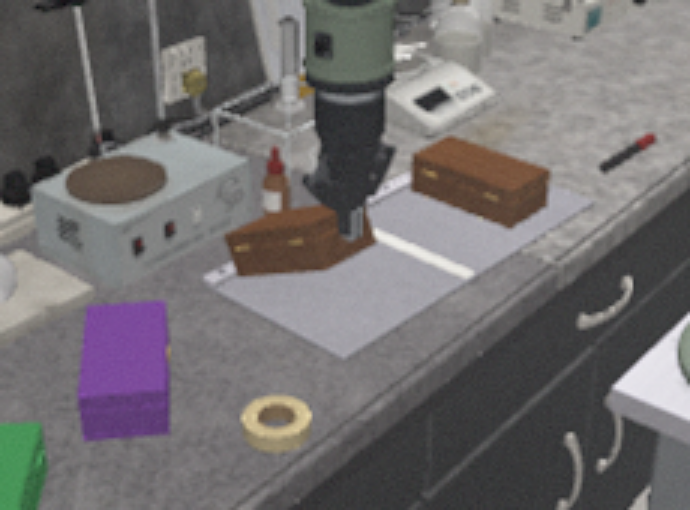

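The left box is tipped about 26° on the rail in this view, held by the fingers at about (350,225) in the crop. I'll continue up with a lighter press.

```bash
python3 - <<'E'
from h import *
print([[x,0,z,0] for x,z in arc(26,48,12,n0=.0015,n1=.0003)])
E
```

```text
[[0.0021, 0, -0.0048, 0], [0.0054, 0, -0.009, 0], [0.0088, 0, -0.0131, 0], [0.0124, 0, -0.0171, 0], [0.0161, 0, -0.021, 0], [0.0199, 0, -0.0247, 0], [0.0238, 0, -0.0283, 0], [0.0278, 0, -0.0318, 0], [0.032, 0, -0.0352, 0], [0.0363, 0, -0.0384, 0], [0.0406, 0, -0.0415, 0], [0.0451, 0, -0.0445, 0]]
```

Request:
carry_out:
  rows:
    - [[0.0021,0,-0.0048,0],[0.0054,0,-0.009,0],[0.0088,0,-0.0131,0],[0.0124,0,-0.0171,0],[0.0161,0,-0.021,0],[0.0199,0,-0.0247,0],[0.0238,0,-0.0283,0],[0.0278,0,-0.0318,0],[0.032,0,-0.0352,0],[0.0363,0,-0.0384,0],[0.0406,0,-0.0415,0],[0.0451,0,-0.0445,0]]

```text
clock: 6.78
position: [0.494, 0.2183, 0.1467]
tool_rot: [3.139, 0.005, -0.066]
force: [-31.3, -6.2, 42.0]
grip_width: 0.0001
finger_force: 25.7
```

```bash
python3 - <<'E'
from h import *
s=st(); x=w2r(s["position"])[0]+.011; z=s["position"][2]-.005
print("r",np.hypot(x,z),"th",np.degrees(np.arctan2(z,-x))-9.4)
f=bot.grab_frame("scene")
for l in("stamp","heel_a"):print(l,[(np.round(r["position"],1),round(r["conf"],2)) for r in bot.spot_point(f,l)])
for n1 in (-.0001,): print([[x,0,z,0] for x,z in arc(48,57,8,n0=.0003,n1=n1)])
E
```

```text
6.78 p [0.494  0.2183 0.1467] rail [-0.1034  0.1527] rot [ 3.139  0.005 -0.066] F [-31.3  -6.2  42. ] q [-0.39  0.51 -0.19  1.89  0.13  0.76 -2.28]
r 0.16917602728047085 th 47.49488981588996
stamp [(array([209.9, 260.2]), 0.85), (array([164.2, 307.4]), 0.56)]
heel_a [(array([255.2, 216. ]), 0.74), (array([212.9, 247.3]), 0.64), (array([156.9, 328.6]), 0.64), (array([310.9, 190.9]), 0.62)]
[[0.0025, 0, -0.002, 0], [0.0053, 0, -0.0037, 0], [0.0082, 0, -0.0054, 0], [0.0111, 0, -0.0069, 0], [0.014, 0, -0.0085, 0], [0.0169, 0, -0.0099, 0], [0.0199, 0, -0.0113, 0], [0.0229, 0, -0.0127, 0]]
```

Request:
carry_out:
  rows:
    - [[-0.0012,0,-0.0012,0],[-0.0024,0,-0.0024,0],[-0.0024,0,-0.0024,0]]

```text
clock: 7.18
position: [0.4944, 0.219, 0.1486]
tool_rot: [-3.141, -0.0, -0.067]
force: [-5.4, 1.1, 6.7]
grip_width: 0.0
finger_force: 4.2
```

```bash
cat >> h.py <<'E'
def arc2(th0,th1,n,y=0,b=.0273,n0=0,n1=0,a=.165):
    def P(t,k): return np.array([-.008*np.tan(t)-a*np.cos(t)+b*np.sin(t)+k*np.cos(t), -(a*np.sin(t)+b*np.cos(t)-k*np.sin(t))])
    T=np.radians(np.linspace(th0,th1,n+1)); K=np.linspace(n0,n1,n+1)
    return [[float(v[0]),0,float(v[1]),0] for v in [(P(t,k)-P(T[0],n0)).round(4) for t,k in zip(T[1:],K[1:])]]
E
python3 - <<'E'
from h import *
s=st(); x=w2r(s["position"])[0]+.011; z=s["position"][2]-.005
print("front",x,z)
f=bot.grab_frame("scene")
for l in("stamp",):print(l,[(np.round(r["position"],1),round(r["conf"],2)) for r in bot.spot_point(f,l)])
c=cv2.resize(f["pixels"][150:270,210:370],None,fx=4,fy=4,interpolation=cv2.INTER_CUBIC); cv2.imwrite("pics/s2.png",c[...,::-1])
E
```

```text
7.18 p [0.4944 0.219  0.1486] rail [-0.1031  0.1535] rot [-3.141 -0.    -0.067] F [-5.4  1.1  6.7] q [-0.39  0.5  -0.19  1.89  0.13  0.76 -2.28]
front -0.0921 0.14364451251064198
stamp [(array([162.7, 306.1]), 0.95), (array([214.2, 258.4]), 0.87), (array([265. , 208.8]), 0.78)]
```

View pics/s2.png

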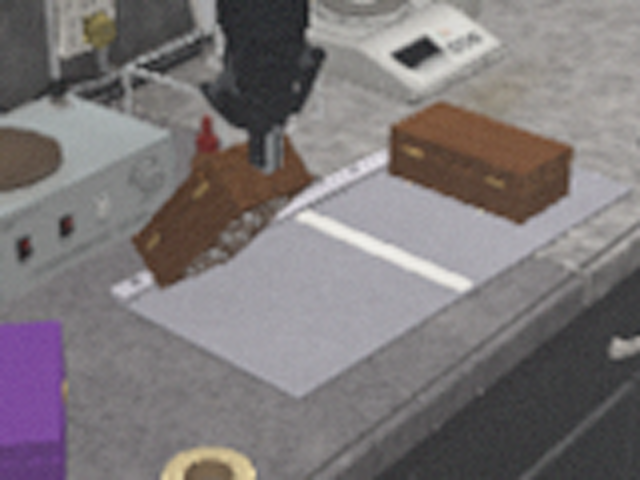

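The crop shows the left box tipped steeply, with white ring marks on its underside at about (235,235). So the left box looks like the stamped one. I'll go on to about 57°.

```bash
python3 - <<'E'
from h import *
print(arc2(50,57,8))
E
```

```text
[[0.0019, 0, -0.0013, 0], [0.0038, 0, -0.0025, 0], [0.0057, 0, -0.0037, 0], [0.0077, 0, -0.0049, 0], [0.0096, 0, -0.0061, 0], [0.0115, 0, -0.0072, 0], [0.0135, 0, -0.0083, 0], [0.0154, 0, -0.0093, 0]]
```

Request:
carry_out:
  rows:
    - [[0.0019,0,-0.0013,0],[0.0038,0,-0.0025,0],[0.0057,0,-0.0037,0],[0.0077,0,-0.0049,0],[0.0096,0,-0.0061,0],[0.0115,0,-0.0072,0],[0.0115,0,-0.0072,0],[0.0115,0,-0.0072,0]]

```text
clock: 7.95
position: [0.506, 0.2178, 0.1555]
tool_rot: [3.141, 0.001, -0.067]
force: [-7.0, -2.1, 9.4]
grip_width: 0.0003
finger_force: 5.5
```

```bash
python3 - <<'E'
from h import *
s=st(); x=w2r(s["position"])[0]+.011; z=s["position"][2]-.005
print("front",x,z)
f=bot.grab_frame("scene")
for l in("stamp",):print(l,[(np.round(r["position"],1),round(r["conf"],2)) for r in bot.spot_point(f,l)])
c=cv2.resize(f["pixels"][160:250,220:340],None,fx=6,fy=6,interpolation=cv2.INTER_CUBIC); cv2.imwrite("pics/s3.png",c[...,::-1])
E
```

```text
7.95 p [0.506  0.2178 0.1555] rail [-0.0915  0.1531] rot [ 3.141e+00  1.000e-03 -6.700e-02] F [-7.  -2.1  9.4] q [-0.38  0.51 -0.19  1.86  0.13  0.79 -2.27]
front -0.0805 0.1505298826400102
stamp [(array([165.2, 307.5]), 0.93), (array([212.4, 262.9]), 0.89), (array([268.4, 207.2]), 0.8)]
```

View pics/s3.png

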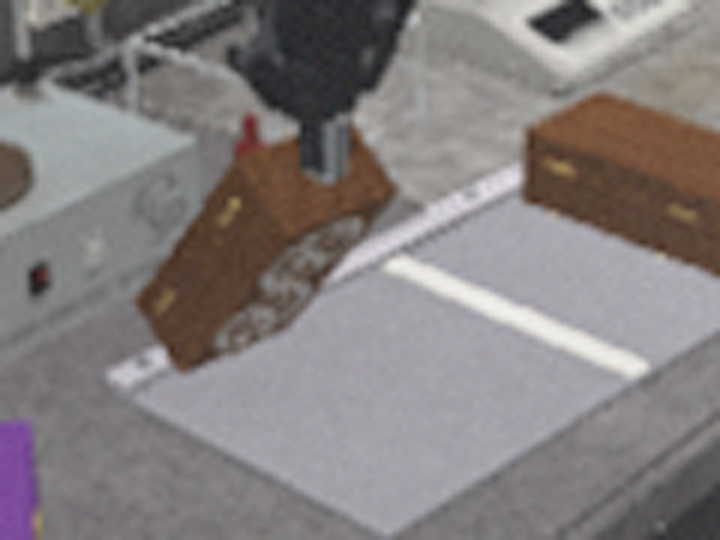

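The stamp is clear: ringed crosses along the underside at about (290,280) in this crop, so the left box is the stamped one. I'll check the angle from two corners of its left side and plan the let-down.

```bash
python3 - <<'E'
from h import *
f=bot.grab_frame("scene")
def pl(p,y):
    d=f["pose"][:3,:3]@np.linalg.inv(f["K"])@np.array([p[0],p[1],1.]); o=f["pose"][:3,3]
    n=np.r_[RYV,0]; q=np.r_[r2w(0,y),0]; return o+d*((q-o)@n)/(d@n)
for c in [(183,370),(262,236),(138,302),(240,160)]:
    P=pl((220+c[0]/6,160+c[1]/6),.1955); print(c,w2r(P),P[2].round(4))
a=arc2(56,2,36); 
for k in range(3):
    base=a[12*k-1] if k else [0,0,0,0]
    print([[round(r[0]-base[0],4),0,round(r[2]-base[2],4),0] for r in a[12*k:12*k+12]])
E
```

```text
(183, 370) [-0.0143  0.1955] 0.0135
(262, 236) [-0.086   0.1955] 0.1297
(138, 302) [0.0233 0.1955] 0.0454
(240, 160) [-0.0703  0.1955] 0.1712
[[-0.0033, 0, 0.0019, 0], [-0.0066, 0, 0.0039, 0], [-0.0099, 0, 0.0059, 0], [-0.0132, 0, 0.0081, 0], [-0.0164, 0, 0.0104, 0], [-0.0196, 0, 0.0128, 0], [-0.0228, 0, 0.0152, 0], [-0.026, 0, 0.0178, 0], [-0.029, 0, 0.0205, 0], [-0.0321, 0, 0.0232, 0], [-0.0351, 0, 0.026, 0], [-0.038, 0, 0.029, 0]]
[[-0.0028, 0, 0.003, 0], [-0.0056, 0, 0.0061, 0], [-0.0083, 0, 0.0092, 0], [-0.011, 0, 0.0125, 0], [-0.0135, 0, 0.0158, 0], [-0.016, 0, 0.0192, 0], [-0.0184, 0, 0.0227, 0], [-0.0207, 0, 0.0262, 0], [-0.023, 0, 0.0298, 0], [-0.0251, 0, 0.0335, 0], [-0.0272, 0, 0.0372, 0], [-0.0291, 0, 0.041, 0]]
[[-0.0019, 0, 0.0038, 0], [-0.0037, 0, 0.0077, 0], [-0.0053, 0, 0.0117, 0], [-0.0069, 0, 0.0157, 0], [-0.0084, 0, 0.0197, 0], [-0.0097, 0, 0.0238, 0], [-0.011, 0, 0.0279, 0], [-0.0121, 0, 0.0321, 0], [-0.0132, 0, 0.0363, 0], [-0.0141, 0, 0.0405, 0], [-0.0149, 0, 0.0447, 0], [-0.0156, 0, 0.049, 0]]
```

Request:
carry_out:
  rows:
    - [[-0.0033,0,0.0019,0],[-0.0066,0,0.0039,0],[-0.0099,0,0.0059,0],[-0.0132,0,0.0081,0],[-0.0164,0,0.0104,0],[-0.0196,0,0.0128,0],[-0.0228,0,0.0152,0],[-0.026,0,0.0178,0],[-0.029,0,0.0205,0],[-0.0321,0,0.0232,0],[-0.0351,0,0.026,0],[-0.038,0,0.029,0]]

```text
clock: 9.1
position: [0.4679, 0.2206, 0.126]
tool_rot: [3.141, 0.0, -0.067]
force: [-5.4, 0.1, 4.1]
grip_width: 0.0001
finger_force: 3.7
```

```bash
python3 - <<'E'
from h import *
s=st(); x=w2r(s["position"])[0]+.011; z=s["position"][2]-.005
print("front",x,z)
E
```

```text
9.1 p [0.4679 0.2206 0.126 ] rail [-0.1296  0.1533] rot [ 3.141  0.    -0.067] F [-5.4  0.1  4.1] q [-0.42  0.5  -0.18  1.97  0.14  0.68 -2.33]
front -0.1186 0.12100031510265491
```

Contact is still light (about 7 N), so I'll keep lowering.

Request:
carry_out:
  rows:
    - [[-0.0028,0,0.003,0],[-0.0056,0,0.0061,0],[-0.0083,0,0.0092,0],[-0.011,0,0.0125,0],[-0.0135,0,0.0158,0],[-0.016,0,0.0192,0],[-0.0184,0,0.0227,0],[-0.0207,0,0.0262,0],[-0.023,0,0.0298,0],[-0.0251,0,0.0335,0],[-0.0272,0,0.0372,0],[-0.0291,0,0.041,0]]

```text
clock: 10.1
position: [0.4385, 0.2223, 0.0847]
tool_rot: [3.141, 0.001, -0.067]
force: [-6.5, -0.5, 1.5]
grip_width: 0.0002
finger_force: 3.2
```

Request:
carry_out:
  rows:
    - [[-0.0019,0,0.0038,0],[-0.0037,0,0.0077,0],[-0.0053,0,0.0117,0],[-0.0069,0,0.0157,0],[-0.0084,0,0.0197,0],[-0.0097,0,0.0238,0],[-0.011,0,0.0279,0],[-0.0121,0,0.0321,0],[-0.0132,0,0.0363,0],[-0.0141,0,0.0405,0],[-0.0149,0,0.0447,0],[-0.0156,0,0.049,0]]

```text
clock: 11.1
position: [0.4224, 0.2231, 0.0355]
tool_rot: [3.14, 0.002, -0.067]
force: [-4.7, -0.3, 1.9]
grip_width: 0.0001
finger_force: 1.6
```

```bash
python3 - <<'E'
from h import *
s=st()
f=bot.grab_frame("scene"); c=cv2.resize(f["pixels"][160:250,220:340],None,fx=4,fy=4); cv2.imwrite("pics/s4.png",c[...,::-1])
E
```

```text
11.1 p [0.4224 0.2231 0.0355] rail [-0.1752  0.1527] rot [ 3.14e+00  2.00e-03 -6.70e-02] F [-4.7 -0.3  1.9] q [-0.51  0.62 -0.13  2.11  0.19  0.42 -2.43]
```

Request:
carry_out:
  rows:
    - [[-0.001,0,0.004,0],[-0.006,0,0.005,0],[-0.024,0,0.004,0],[-0.024,0,-0.03,0],[-0.02,0.03,-0.065,0],[-0.02,0.07,-0.07,0],[-0.02,0.11,-0.07,0],[-0.02,0.15,-0.07,0],[-0.02,0.19,-0.07,0],[-0.02,0.23,-0.07,0],[-0.02,0.27,-0.07,0],[-0.02,0.31,-0.07,0]]

```text
clock: 12.15
position: [0.3826, -0.0862, 0.1065]
tool_rot: [3.141, -0.001, -0.067]
force: [2.1, -0.9, 0.5]
grip_width: -0.0001
finger_force: 0.0
```

```bash
python3 - <<'E'
from h import *
st();f=bot.grab_frame("wrist");save(f,"w2.png")
E
```

```text
12.15 p [ 0.3826 -0.0862  0.1065] rail [-0.1942 -0.1585] rot [ 3.141e+00 -1.000e-03 -6.700e-02] F [ 2.1 -0.9  0.5] q [ 0.21  0.39 -0.17  2.29  0.14  0.47 -1.71]
```

View pics/w2.png

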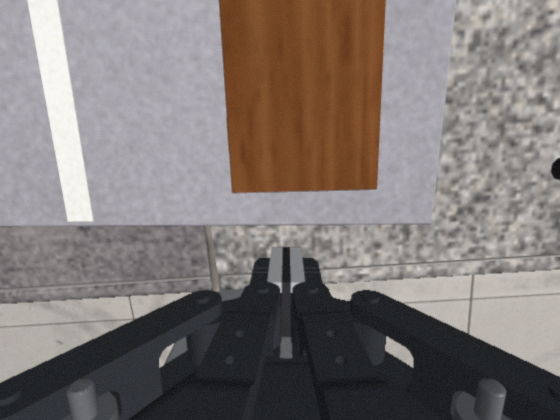

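The right box's near edge runs from (232,192) to (378,189), centre column 305, while the fingers are at column 286. The finger path down in front of it is free.

```bash
python3 - <<'E'
from h import *
f=bot.grab_frame("wrist")
for p in [(232,192),(378,189),(222,20),(384,20)]: print(ray(f,p,.06),w2r(ray(f,p,.06)))
for p in [(67,221),(92,221),(432,222)]: print(w2r(ray(f,p,.005)))
E
```

```text
[ 0.4081 -0.065   0.06  ] [-0.1702 -0.1357]
[ 0.4032 -0.1493  0.06  ] [-0.1694 -0.2201]
[ 0.4974 -0.0706  0.06  ] [-0.0807 -0.1353]
[ 0.491  -0.1529  0.06  ] [-0.0816 -0.2179]
[-0.203   0.0007]
[-0.2032 -0.0184]
[-0.207  -0.2788]
```

Request:
carry_out:
  rows:
    - [[-0.002,0.0135,0.02,0],[-0.002,0.0135,0.05,0],[-0.002,0.0135,0.074,0],[-0.002,0.0135,0.074,0],[0.005,0.0135,0.074,0],[0.01,0.0135,0.074,0],[0.013,0.0135,0.074,0],[0.016,0.0135,0.074,0],[0.018,0.0135,0.074,0],[0.019,0.0135,0.074,0],[0.02,0.0135,0.074,0]]

```text
clock: 13.17
position: [0.402, -0.0992, 0.0326]
tool_rot: [3.141, -0.0, -0.067]
force: [-3.4, 0.9, 3.0]
grip_width: -0.0002
finger_force: 2.1
```

```bash
python3 - <<'E'
from h import *
st()
print(arc2(0,24,12,n0=.0015,n1=.0005))
E
```

```text
13.17 p [ 0.402  -0.0992  0.0326] rail [-0.174  -0.1703] rot [ 3.141 -0.    -0.067] F [-3.4  0.9  3. ] q [ 0.18  0.58 -0.11  2.27  0.2   0.3  -1.74]
[[0.0007, 0, -0.0057, 0], [0.0016, 0, -0.0114, 0], [0.0027, 0, -0.017, 0], [0.0039, 0, -0.0225, 0], [0.0054, 0, -0.028, 0], [0.0071, 0, -0.0335, 0], [0.0089, 0, -0.0389, 0], [0.0109, 0, -0.0442, 0], [0.0131, 0, -0.0494, 0], [0.0155, 0, -0.0546, 0], [0.0181, 0, -0.0596, 0], [0.0208, 0, -0.0645, 0]]
```

Force is still only the sliding value, so I'll creep on until it meets the rail.

Request:
carry_out:
  rows:
    - [[0.001,0,0,0],[0.002,0,0,0],[0.002,0,0,0]]

```text
clock: 13.42
position: [0.4024, -0.0992, 0.0322]
tool_rot: [3.141, 0.003, -0.067]
force: [-11.3, 1.8, 8.8]
grip_width: 0.0002
finger_force: 5.6
```

```bash
python3 - <<'E'
from h import *
st()
E
```

```text
13.42 p [ 0.4024 -0.0992  0.0322] rail [-0.1736 -0.1702] rot [ 3.141e+00  3.000e-03 -6.700e-02] F [-11.3   1.8   8.8] q [ 0.18  0.58 -0.11  2.27  0.2   0.31 -1.74]
```

Request:
carry_out:
  rows:
    - [[0.0007,0,-0.0057,0],[0.0016,0,-0.0114,0],[0.0027,0,-0.017,0],[0.0039,0,-0.0225,0],[0.0054,0,-0.028,0],[0.0071,0,-0.0335,0],[0.0089,0,-0.0389,0],[0.0109,0,-0.0442,0],[0.0131,0,-0.0494,0],[0.0155,0,-0.0546,0],[0.0181,0,-0.0596,0],[0.0208,0,-0.0645,0]]

```text
clock: 14.42
position: [0.4252, -0.1007, 0.0974]
tool_rot: [-3.142, -0.0, -0.067]
force: [-3.8, 0.3, 0.1]
grip_width: -0.0
finger_force: 1.0
```

```bash
python3 - <<'E'
from h import *
st()
f=bot.grab_frame("scene")
print("heel",[(np.round(r["position"],1),round(r["conf"],2)) for r in bot.spot_point(f,"heel_a")])
print(arc2(24,44,12,n0=.0005,n1=.0005))
E
```

```text
14.42 p [ 0.4252 -0.1007  0.0974] rail [-0.1508 -0.1702] rot [-3.142 -0.    -0.067] F [-3.8  0.3  0.1] q [ 0.23  0.46 -0.16  2.19  0.15  0.51 -1.69]
heel [(array([310.7, 186.6]), 0.89), (array([212.7, 246.9]), 0.82), (array([157.6, 330.2]), 0.72), (array([255.5, 217.8]), 0.62)]
[[0.0024, 0, -0.004, 0], [0.005, 0, -0.0079, 0], [0.0077, 0, -0.0118, 0], [0.0104, 0, -0.0155, 0], [0.0133, 0, -0.0192, 0], [0.0162, 0, -0.0228, 0], [0.0193, 0, -0.0262, 0], [0.0224, 0, -0.0296, 0], [0.0256, 0, -0.0329, 0], [0.0289, 0, -0.0361, 0], [0.0322, 0, -0.0391, 0], [0.0356, 0, -0.0421, 0]]
```

Request:
carry_out:
  rows:
    - [[0.003,0,-0.0038,0],[0.006,0,-0.0075,0],[0.0087,0,-0.0113,0],[0.0114,0,-0.015,0],[0.0143,0,-0.0187,0],[0.0172,0,-0.0223,0],[0.0203,0,-0.0257,0],[0.0234,0,-0.0291,0],[0.0266,0,-0.0324,0],[0.0299,0,-0.0356,0],[0.0332,0,-0.0386,0],[0.0366,0,-0.0416,0]]

```text
clock: 15.52
position: [0.4609, -0.1031, 0.1386]
tool_rot: [3.142, 0.001, -0.067]
force: [-7.0, 0.7, 6.3]
grip_width: -0.0001
finger_force: 5.0
```

```bash
python3 - <<'E'
from h import *
st()
f=bot.grab_frame("scene"); c=cv2.resize(f["pixels"][140:260,230:390],None,fx=4,fy=4,interpolation=cv2.INTER_CUBIC); cv2.imwrite("pics/s5.png",c[...,::-1])
print(arc2(44,56,10))
E
```

```text
15.52 p [ 0.4609 -0.1031  0.1386] rail [-0.115  -0.1702] rot [ 3.142e+00  1.000e-03 -6.700e-02] F [-7.   0.7  6.3] q [ 0.24  0.43 -0.18  2.07  0.12  0.66 -1.66]
[[0.0025, 0, -0.0021, 0], [0.005, 0, -0.0041, 0], [0.0076, 0, -0.006, 0], [0.0102, 0, -0.0079, 0], [0.0128, 0, -0.0097, 0], [0.0154, 0, -0.0114, 0], [0.018, 0, -0.0131, 0], [0.0207, 0, -0.0148, 0], [0.0233, 0, -0.0163, 0], [0.026, 0, -0.0178, 0]]
```

View pics/s5.png

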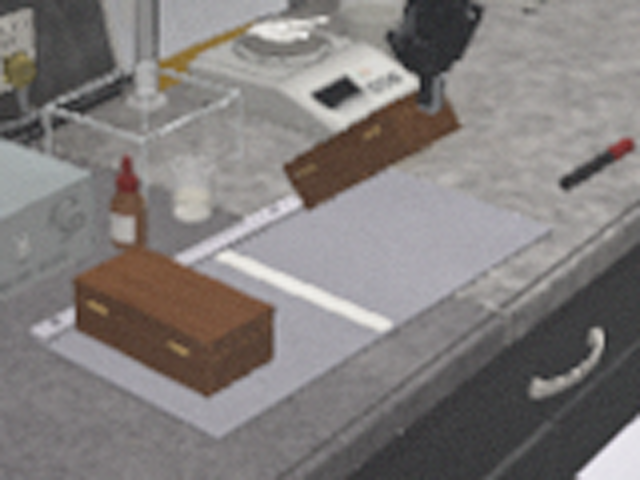

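The left box is flat again at (175,315), and the right box is tipped about 43° under the fingers at (430,105). I'll continue to about 56°.

Request:
carry_out:
  rows:
    - [[0.0025,0,-0.0021,0],[0.005,0,-0.0041,0],[0.0076,0,-0.006,0],[0.0102,0,-0.0079,0],[0.0128,0,-0.0097,0],[0.0154,0,-0.0114,0],[0.018,0,-0.0131,0],[0.0207,0,-0.0148,0],[0.0233,0,-0.0163,0],[0.026,0,-0.0178,0],[0.026,0,-0.0178,0],[0.026,0,-0.0178,0]]

```text
clock: 16.57
position: [0.4871, -0.1049, 0.1568]
tool_rot: [3.141, 0.001, -0.067]
force: [-9.6, 0.3, 15.4]
grip_width: 0.0002
finger_force: 8.9
```

```bash
python3 - <<'E'
from h import *
s=st(); x=w2r(s["position"])[0]+.011-.0024; z=s["position"][2]-.005
from scipy.optimize import brentq
print("front",x,z, "th", [np.degrees(np.arctan2(z,-(x+.008*np.tan(np.radians(t)))))-9.4 for t in (50,57)])
f=bot.grab_frame("scene"); c=cv2.resize(f["pixels"][140:240,280:370],None,fx=6,fy=6,interpolation=cv2.INTER_CUBIC); cv2.imwrite("pics/s6.png",c[...,::-1])
print("stamp",[(np.round(r["position"],1),round(r["conf"],2)) for r in bot.spot_point(f,"stamp")])
E
```

```text
16.57 p [ 0.4871 -0.1049  0.1568] rail [-0.0887 -0.1702] rot [ 3.141e+00  1.000e-03 -6.700e-02] F [-9.6  0.3 15.4] q [ 0.23  0.43 -0.18  1.99  0.11  0.73 -1.65]
front -0.0801 0.15177614024895744 th [np.float64(55.66465580457966), np.float64(56.53513593828047)]
stamp [(array([211.5, 258.7]), 0.96), (array([164.7, 308.4]), 0.8), (array([272.4, 227.2]), 0.7)]
```

View pics/s6.png

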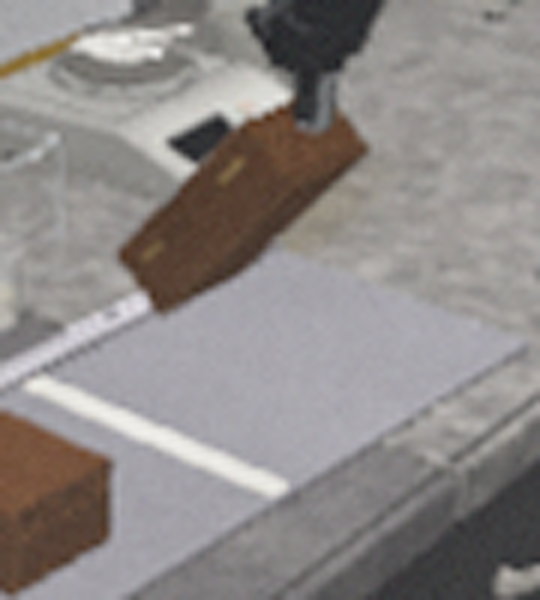

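The right box is tipped about 56° in this crop, and its underside at (230,250) is plain wood. That leaves the left box as the stamped one. All 10 views are used, so I'll go by numbers from here. Lowering now.

Request:
carry_out:
  rows:
    - [[-0.0033,0,0.0019,0],[-0.0066,0,0.0039,0],[-0.0099,0,0.0059,0],[-0.0132,0,0.0081,0],[-0.0164,0,0.0104,0],[-0.0196,0,0.0128,0],[-0.0228,0,0.0152,0],[-0.026,0,0.0178,0],[-0.029,0,0.0205,0],[-0.0321,0,0.0232,0],[-0.0351,0,0.026,0],[-0.038,0,0.029,0]]

```text
clock: 17.67
position: [0.4486, -0.1023, 0.1271]
tool_rot: [3.142, 0.002, -0.067]
force: [-7.7, 0.9, 6.0]
grip_width: -0.0001
finger_force: 5.1
```

Request:
carry_out:
  rows:
    - [[-0.0028,0,0.003,0],[-0.0056,0,0.0061,0],[-0.0083,0,0.0092,0],[-0.011,0,0.0125,0],[-0.0135,0,0.0158,0],[-0.016,0,0.0192,0],[-0.0184,0,0.0227,0],[-0.0207,0,0.0262,0],[-0.023,0,0.0298,0],[-0.0251,0,0.0335,0],[-0.0272,0,0.0372,0],[-0.0291,0,0.041,0]]

```text
clock: 18.67
position: [0.4189, -0.1004, 0.0858]
tool_rot: [3.141, 0.003, -0.067]
force: [-9.5, 1.2, 2.3]
grip_width: -0.0002
finger_force: 5.2
```

Request:
carry_out:
  rows:
    - [[-0.0019,0,0.0038,0],[-0.0037,0,0.0077,0],[-0.0053,0,0.0117,0],[-0.0069,0,0.0157,0],[-0.0084,0,0.0197,0],[-0.0097,0,0.0238,0],[-0.011,0,0.0279,0],[-0.0121,0,0.0321,0],[-0.0132,0,0.0363,0],[-0.0141,0,0.0405,0],[-0.0149,0,0.0447,0],[-0.0156,0,0.05,0]]

```text
clock: 19.67
position: [0.4031, -0.0993, 0.0358]
tool_rot: [3.141, 0.003, -0.067]
force: [-8.6, 1.2, 6.6]
grip_width: -0.0
finger_force: 4.5
```

```bash
cat >> h.py <<'E'
def boxes():
    f=bot.grab_frame("top"); im=f["pixels"]; r,b=im[...,0].astype(int),im[...,2].astype(int)
    m=((r-b>25)).astype(np.uint8); m[:195]=0;m[265:]=0;m[:,:252]=0;m[:,385:]=0
    n,l,stt,ce=cv2.connectedComponentsWithStats(m)
    for i in range(1,n):
        if stt[i,4]>100:
            ys,xs=np.where(l==i);R=cv2.minAreaRect(np.float32(np.c_[xs,ys]));P=np.array([ray(f,p,.06)for p in cv2.boxPoints(R)])
            print("box area",stt[i,4],"ctr rail",w2r(P.mean(0)),"corners",[w2r(p).tolist() for p in P])
    for q in bot.spot_point(f,"box_a")[:3]: print("net",round(q["conf"],2),w2r(ray(f,q["position"],.005)))
E
python3 - <<'E'
from h import *
st()
E
```

```text
19.67 p [ 0.4031 -0.0993  0.0358] rail [-0.1729 -0.1703] rot [ 3.141e+00  3.000e-03 -6.700e-02] F [-8.6  1.2  6.6] q [ 0.19  0.57 -0.11  2.26  0.2   0.32 -1.73]
```

Request:
carry_out:
  rows:
    - [[-0.001,0,0.004,0],[-0.012,0,0.004,0],[-0.02,0,0.003,0],[-0.02,0,-0.035,0],[-0.015,0,-0.075,-7],[0.01,-0.03,-0.085,-14],[0.03,-0.06,-0.085,-21],[0.05,-0.09,-0.085,-28],[0.07,-0.125,-0.085,-35],[0.088,-0.165,-0.085,-42],[0.088,-0.205,-0.085,-49],[0.088,-0.245,-0.085,-56]]

```text
clock: 20.67
position: [0.5098, 0.1413, 0.1215]
tool_rot: [3.141, -0.001, 0.915]
force: [-0.3, -0.6, 0.8]
grip_width: -0.0004
finger_force: 0.0
```

```bash
python3 - <<'E'
from h import *
s=st(); boxes()
w=(*r2w(-.085,.26),.12); print(delta(w), "twist", np.degrees(s["tool_rot"][2]-(np.pi/2+RY)))
E
```

```text
20.67 p [0.5098 0.1413 0.1215] rail [-0.0825  0.0769] rot [ 3.141e+00 -1.000e-03  9.150e-01] F [-0.3 -0.6  0.8] q [-0.05  0.55 -0.45  1.93  0.35  0.73 -1.36]
box area 675 ctr rail [-0.0823  0.1547] corners [[-0.0038, 0.2041], [0.0041, 0.1215], [-0.1609, 0.1059], [-0.1687, 0.1872]]
box area 615 ctr rail [-0.066  -0.1647] corners [[-0.1349, -0.1217], [-0.0009, -0.1186], [0.0029, -0.2083], [-0.1311, -0.2103]]
net 0.94 [-0.0681  0.4192]
net 0.73 [-0.0843 -0.1561]
net 0.73 [-0.1496  0.6396]
[ 0.148 -0.099  0.002] twist -33.71827192339512
```

Request:
carry_out:
  rows:
    - [[0.03,-0.02,0,-7],[0.06,-0.04,0,-14],[0.09,-0.06,0,-21],[0.12,-0.08,0,-28],[0.148,-0.099,0.01,-33.7],[0.148,-0.099,0.04,-33.7],[0.148,-0.099,0.07,-33.7],[0.148,-0.099,0.095,-33.7],[0.148,-0.099,0.097,-33.7],[0.148,-0.099,0.097,-33.7]]
  grip: 0.04

```text
clock: 21.6
position: [0.5211, 0.3166, 0.0237]
tool_rot: [-3.14, 0.001, 1.499]
force: [-0.2, 0.2, 0.5]
grip_width: 0.0398
finger_force: 0.0
```

```bash
python3 - <<'E'
from h import *
s=st(); print(s["grip_width"]); boxes()
f=bot.grab_frame("wrist"); im=f["pixels"]; r,b=im[...,0].astype(int),im[...,2].astype(int)
m=(r-b>40).astype(np.uint8); n,l,t,c=cv2.connectedComponentsWithStats(m)
for i in range(1,n):
    if t[i,4]>2000: print("wrist comp",t[i].tolist())
E
```

```text
21.6 p [0.5211 0.3166 0.0237] rail [-0.083   0.2526] rot [-3.140e+00  1.000e-03  1.499e+00] F [-0.2  0.2  0.5] q [-0.3   0.82 -0.51  1.75  0.57  0.72 -1.19]
0.03977132268554324
box area 670 ctr rail [-0.0811 -0.1651] corners [[-0.1652, -0.1227], [-0.0011, -0.1185], [0.0029, -0.2081], [-0.1611, -0.211]]
net 0.74 [-0.1537  0.639 ]
net 0.6 [-0.0839  0.4114]
net 0.59 [-0.0821 -0.1583]
```

Request:
carry_out:
  rows:
    - [[-0.012,0,0,0],[-0.024,0,0,0],[-0.034,0,0,0],[-0.042,0,0,0],[-0.05,0,0,0],[-0.058,0,0,0],[-0.066,0,0,0],[-0.074,0,0,0],[-0.082,0,0,0],[-0.09,0,0,0],[-0.096,0,0,0],[-0.1,0,0,0]]

```text
clock: 22.75
position: [0.5143, 0.2161, 0.0242]
tool_rot: [-3.141, 0.0, 1.498]
force: [-0.6, 3.4, 0.4]
grip_width: 0.0398
finger_force: 1.2
```

```bash
python3 - <<'E'
from h import *
s=st(); boxes()
f=bot.grab_frame("scene")
for q in bot.spot_point(f,"box_a")[:4]: print("scene",round(q["conf"],2),w2r(ray(f,q["position"],.005)))
E
```

```text
22.75 p [0.5143 0.2161 0.0242] rail [-0.083   0.1519] rot [-3.141  0.     1.498] F [-0.6  3.4  0.4] q [-0.15  0.77 -0.51  1.89  0.6   0.64 -1.1 ]
box area 326 ctr rail [-0.0334 -0.1647] corners [[-0.0038, -0.1173], [0.0048, -0.2073], [-0.0632, -0.2119], [-0.0717, -0.1224]]
box area 132 ctr rail [-0.1554  0.099 ] corners [[-0.1612, 0.1426], [-0.1333, 0.1371], [-0.1495, 0.0552], [-0.1775, 0.061]]
net 0.92 [-0.0827  0.4194]
net 0.86 [-0.151   0.6425]
net 0.56 [-0.0864 -0.1581]
scene 0.78 [-0.0731  0.4148]
scene 0.69 [-0.1611  0.6416]
scene 0.65 [-0.0918 -0.1527]
scene 0.61 [-0.0794  0.0987]
```

Request:
carry_out:
  rows:
    - [[-0.008,0,0,0],[-0.016,0,0,0],[-0.024,0,0,0],[-0.032,0,0,0],[-0.04,0,0,0],[-0.048,0,0,0],[-0.056,0,0,0],[-0.064,0,0,0],[-0.072,0,0,0],[-0.08,0,0,0],[-0.086,0,0,0],[-0.09,0,0,0]]

```text
clock: 23.95
position: [0.5078, 0.1263, 0.0242]
tool_rot: [-3.142, 0.0, 1.498]
force: [-0.1, 1.6, -0.6]
grip_width: 0.0399
finger_force: 0.8
```

```bash
python3 - <<'E'
from h import *
s=st(); print(np.round(s["moment"],2)); boxes()
f=bot.grab_frame("scene")
for l in("box_a","heel_a"):
  for q in bot.spot_point(f,l)[:5]: print(l,round(q["conf"],2),w2r(ray(f,q["position"],.005)))
E
```

```text
23.95 p [0.5078 0.1263 0.0242] rail [-0.0835  0.0619] rot [-3.142  0.     1.498] F [-0.1  1.6 -0.6] q [ 0.01  0.73 -0.5   1.98  0.62  0.58 -0.99]
[ 0.35 -0.04 -0.02]
box area 292 ctr rail [-0.0338 -0.1654] corners [[-0.0698, -0.1224], [0.0002, -0.1222], [0.0022, -0.2086], [-0.0678, -0.2084]]
box area 133 ctr rail [-0.1571  0.0081] corners [[-0.1624, 0.0512], [-0.1318, 0.0434], [-0.1518, -0.0352], [-0.1823, -0.0272]]
net 0.66 [-0.0823 -0.168 ]
net 0.66 [-0.1548  0.6294]
net 0.63 [-0.085   0.4234]
box_a 0.9 [-0.0882  0.0055]
box_a 0.77 [-0.1678  0.6424]
box_a 0.71 [-0.0792  0.4243]
box_a 0.69 [-0.0876 -0.1594]
heel_a 0.9 [0.0254 0.0017]
heel_a 0.85 [-0.0335  0.3833]
heel_a 0.8 [-0.2106  0.6876]
heel_a 0.68 [ 0.0128 -0.1762]
```

Request:
carry_out:
  rows:
    - [[-0.004,0,0,0],[-0.007,0,0,0],[-0.009,0,0,0],[-0.01,0,0,0],[-0.01,0,0,0],[0.0,0,0,0],[0.02,0,0,0],[0.05,0,0,0],[0.085,0,-0.01,0],[0.12,0,-0.04,0],[0.155,0,-0.08,0],[0.19,0,-0.12,0]]

```text
clock: 25.2
position: [0.5191, 0.3013, 0.1248]
tool_rot: [-3.14, 0.0, 1.5]
force: [0.7, -0.7, -0.9]
grip_width: 0.0402
finger_force: 0.0
```

Request:
carry_out:
  rows:
    - [[0.04,0.0,-0.04,0],[0.08,0.0,-0.08,0],[0.12,0,-0.12,0],[0.16,0,-0.14,0],[0.19,0,-0.14,0],[0.19,0,-0.14,0]]

```text
clock: 25.7
position: [0.5329, 0.4919, 0.2659]
tool_rot: [3.141, -0.002, 1.5]
force: [0.2, 0.6, -0.6]
grip_width: 0.0398
finger_force: 0.0
```

```bash
python3 - <<'E'
from h import *
s=st(); boxes()
f=bot.grab_frame("scene")
for q in bot.spot_point(f,"box_a")[:5]: print(round(q["conf"],2),w2r(ray(f,q["position"],.005)))
g=bot.grab_frame("top")
for l in("dropper","beaker","tape","marker"): print(l,[ray(g,q["position"],0).tolist() for q in bot.spot_point(g,l)[:1]])
E
```

```text
25.7 p [0.5329 0.4919 0.2659] rail [-0.083   0.4283] rot [ 3.141e+00 -2.000e-03  1.500e+00] F [ 0.2  0.6 -0.6] q [-0.5   0.72 -0.62  1.23  0.41  1.31 -1.17]
box area 877 ctr rail [-0.0823 -0.0015] corners [[-0.1635, 0.0415], [-0.0024, 0.043], [-0.0012, -0.0452], [-0.1622, -0.0456]]
box area 1017 ctr rail [-0.0811 -0.165 ] corners [[-0.1651, -0.1223], [-0.0009, -0.1186], [0.0029, -0.2083], [-0.1614, -0.2108]]
net 0.73 [-0.084   0.0049]
net 0.62 [-0.0866 -0.1606]
net 0.62 [-0.1547  0.6369]
0.71 [-0.087   0.4155]
0.7 [-0.1612  0.6394]
0.68 [-0.0802 -0.1644]
0.66 [-0.0837  0.0055]
dropper [[0.6695, 0.0719, 0.0]]
beaker [[0.6684, 0.0108, 0.0]]
tape [[0.3557, 0.4311, 0.0]]
marker [[0.583, 0.0432, 0.0]]
```

The stamped box is centred on the line to within about 1 mm, square and against the rail. The other box is in its place and the arm is clear.

```bash
python3 -c "
from workcell import bot
print(bot.job_done())"
```

```text
the job is handed in; nothing more can be done
None
```

I checked both boxes and handed the job in: the left box carries the stamp and now lies flat, square to the rail and centred on the tape line to within about 1 mm (camera measurement), and the plain right box is back flat where it stood; no verdict was returned.

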